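# Rack a trial spacer and latch it down

## Task

Put the larger of the two loose white trial spacers into the empty pocket of the aluminium rack, rib upwards and fully down, and let go of it. Then swing the rack's latch arm round over it until the arm has climbed its cam and dropped fully into the low notch beyond, without forcing it against the stop pin behind the notch. Leave everything else on the table where it is.

Things in the scene. Friction and masses are not known exactly. Their poses are not given: they have to be found in the camera images.
- trial: The larger white plastic trial spacer, 90 g +- 30 %, loose on the table, upright. Foot 36 x 56 x 18 mm (x, y, z) and on it, centred, a grip rib 20 x 40 x 20 mm (x, y, z): 38 mm high in all. Origin at the centre of its underside, z up, y along the rib; the rib is gripped across its 20 mm (along x). A half turn about z makes no difference. It lies on the robot's left or right of the rack.
- small_trial: A smaller white trial spacer of the same form (28 x 42 mm foot, 28 mm high), loose, on the other side of the rack; not wanted, to be left alone. Origin at the centre of its underside.
- rack: Aluminium rack plate fixed to the table, 110 x 210 x 6 mm, carrying the pocket and the latch. Origin on the table at the pocket's centre; y points from the latch's pivot (at y = -78 mm) to the pocket, x at right angles to it, away from the robot.
- pocket (a point): Centre of the pocket's floor, 6 mm above the table. The pocket is 40 x 60 mm (rack's x, y) inside: 2 mm clear all round the spacer's foot. Its walls are 5 mm thick and rise 10 mm above its floor. The seated spacer's origin coincides with this point; its top is then 44 mm above the table.
- latch_pivot (a point): Point on the vertical axis about which the latch arm turns, 55 mm above the table. A steel cap on this axis reaches 82 mm above the table.
- latch_knob (a point): Centre of the top of the latch arm's upright black knob: cylinder 18 mm in diameter, 28 mm high, standing on the arm's far end 125 mm from the pivot axis. With the arm low the knob's top is 83 mm above the table, the arm's flat top 55 mm, its underside 47 mm (3 mm over the seated spacer). The arm is 14 mm wide at the knob, 30 mm over the pocket (55 to 103 mm from the axis), 8 mm thick.
- latch (a joint): Turn of the latch arm, rad: 0 = arm along the rack's -x (towards the robot, pocket open), growing clockwise seen from above; pi/2 = arm along the rack's +y, over the pocket. Starts at 0 to 0.2; stays where left. Cam (its set is not measured): rise begins at 0.25 to 0.9, top reached at 0.95 to 1.55, drops off the edge at 1.15 to 1.75, meets the stop pin 0.15 past the edge.
- latch_lift (a joint): Height of the latch arm above its low position, m: 0 low, about 0.010 on the cam's top, at most 0.014. A spring (9 N low, 12 N on top) presses it down: pushed round at the knob with some 3 to 6 N it climbs the cam by itself and snaps down in the notch, if the knob can slide up and down against the fingers. A knob gripped hard is held up and does not drop.
- peg: Steel peg, 6 mm in diameter, under the latch arm 30 mm from the pivot axis; it rides the cam and meets the stop pin behind the notch. Origin on its axis, 39 mm above the table when low, 8 mm under the arm's underside. Turned on against the stop pin, 1 N at the knob loads the peg with about 4 N; above 50 N on the peg (some 12 N at the knob) the latch is forced and damaged.
- cup: Steel cup, 72 mm wide, 45 mm high, bystander.
- bottle: White bottle, 56 mm wide, 150 mm high, bystander.
- mallet: Steel-headed mallet lying on the table, 240 mm, bystander.
- t_handle: Steel T-handle rod lying on the table, 190 mm, bystander.
- cutting_jig: Small steel jig with a brass screw, 70 x 22 x 42 mm, bystander.
- collar: Steel collar, 40 mm wide, 14 mm high, bystander.
Not all that is in view belongs to the job. Leave any blue or red look-alike of the trial alone.

How it is judged:
On the way, in this order (a step that is already met when the one before it is completed fails the run):
1. the larger spacer sits fully down in the pocket, rib up, let go (horizontal distance between trial and pocket below 0.005 m and z of trial in the frame of pocket below 0.003 m and angle between trial's own z axis and vertical below 0.08 rad and angle between the y axis of trial and the y axis of rack, either way round below 0.15 rad and contact force between the fingers and trial below 0.1 N and value of joint latch below 1 rad), for 0.2 s.
2. the latch arm is up on its cam with the spacer seated (horizontal distance between trial and pocket below 0.005 m and z of trial in the frame of pocket below 0.003 m and angle between trial's own z axis and vertical below 0.08 rad and angle between the y axis of trial and the y axis of rack, either way round below 0.15 rad and value of joint latch_lift above 0.006 m and value of joint latch above 0.6 rad), for 0.05 s.
At the end, for the whole second after the job is handed in: The larger spacer is seated in the pocket (within 5 mm of its centre, within 3 mm of its floor, upright within 0.08 rad, square to the pocket within 0.15 rad) and still; the latch arm lies over it, turned past 1.12 rad and down in its notch (lift under 2 mm) (horizontal distance between trial and pocket below 0.005 m and z of trial in the frame of pocket below 0.003 m and angle between trial's own z axis and vertical below 0.08 rad and angle between the y axis of trial and the y axis of rack, either way round below 0.15 rad and value of joint latch_lift below 0.002 m and value of joint latch above 1.12 rad and linear speed of trial below 0.02 m/s); the robot touches nothing.
It fails at once if the latch is forced: more than 50 N on the peg under its arm (contact force between peg and anything else above 50 N).
It fails at once if the smaller spacer or another bystander is moved more than 25 mm (distance of any of small_trial, cup, bottle, mallet, t_handle, cutting_jig, collar from where it was at the start of the episode above 0.025 m).
It also fails if it takes over 72 s, if anything falls off the work surface, if the arm or the gripper's body presses on something with over 40 N, if the wrist force passes 120 N, or if a joint passes its speed limit or range.

## Robot

A 7-joint arm with a two-finger parallel gripper is mounted at the origin on the work surface. World frame = base frame: x ahead of the robot, y to its left, z up, the work surface at z = 0. Lengths are in m, angles in rad, forces in N, time in s.
With the tool pointing down it reaches from about 0.425 to 0.8 m from the base axis. Payload 8.3 kg.
Tool frame: the origin (TCP) lies midway between the tips of the shut fingers; the grasp point (between the pads) lies r.grasp_offset behind it (r.grasp_offset is the distance from the TCP to the grasp point, in m); z points along the fingers, y is the direction in which the jaws open and shut (so a half turn about z gives the same grasp; the last joint's range is limited). The gripper opens to 85 mm and grips with 20 to 120 N. Pads are 22 mm wide; open, the fingers measure 114 mm over their backs; the gripper's body (76 mm by 85 mm) begins 54 mm behind the grasp point. The pads swing forward as they close: fully open they stand 13 mm farther back than shut.
Start: joints at [1.269, 0.383, 0.016, 1.37, -0.006, 1.388, -0.046], TCP at [0.148, -0.607, 0.231] pointing down, gripper open.
Joint ranges: [-2.95, 2.95], [-0.25, 2.06], [-1.52, 1.56], [0.18, 2.33], [-1.44, 4.58], [0.02, 2.06], [-3.01, 3.01]. Speed limits (rad/s): [2.39, 2.39, 3.01, 3.01, 3.14, 3.14, 3.14].

## Interface

Orientations are given as a rotation vector (axis times angle).
In Python, from rig import r, jaws, solver, sensors, eyes, ticket gives the robot as it stands. The module is installed in compiled form; this text tells all that it offers. Calls block until the motion is done:
- r.movep(position, orientation): joint-space move of the TCP to a pose.
- r.servo_line(position, ori=None, vel=0.15): straight line of the TCP; ori=None keeps the orientation; vel is the mean speed in m/s.
- r.move_j(angles): joint-space move.
- jaws.grip(opening, f_grip=None): finger opening in m; f_grip is the grip in N (None keeps the last); returns when the fingers have stopped.
- r.hold(seconds).
- solver.ik(position, orientation): joint angles nearest the present ones, or None.
- sensors.observe(): the state.
- eyes.grab_frame(name): name is "scene" or "top" or "wrist"; returns a dict with "frame" (480x640x3 uint8, blue, green, red), "range_z" (480x640 float32, m along the optical axis (not along the pixel's ray), 0 where there is no reading), "fx", "fy", "cx", "cy" (pixels), "camera_from_world" (4x4, takes a point from world to camera coordinates). Camera axes: x right, y down, z forward; pixel columns grow to the right and rows downward; lengths in m; the calibration is good to about 2 mm. A picture is of the moment at which its call begins.
A pose or a line that the arm cannot do raises r.IKError and nothing moves.
- ticket.sign_off(): hands the job in, once; it reports no verdict.
Trained networks look in the newest picture that a camera, given by its name, has taken for a name from the list of things; names that differ only in an ending like _2 or _b are one class to them, and where a whole thing is asked for, a point or a joint stands for the part that bears it (a point fixed in the world has none). Each returns a list of dicts, best first, with "confidence" (0 to 1); they miss things now and then, are a little off and sometimes report something else, mostly with a low value. They report only what shows in the picture. A call takes as long as a camera call. They do not tell look-alikes from the thing itself.
- eyes.recognise(thing, camera): "location" ([column, row] in pixels, amid what is visible of it).
The state is a dict: "time": time; "qpos": joint angles; "qd": joint speeds; "effort": joint torques, N m; "ee_pos": TCP position; "tcp_rot": TCP orientation; "force": force on the tool from outside, world axes, zero at the start; "moment": the same for the moment, N m; "grip_width": finger opening in m.
Only numpy, scipy, OpenCV 4.12 (cv2) and the standard library are available. Lean on these libraries where they do the work, as an engineer would, in place of code of your own. Each camera call takes 0.05 s, during which the arm holds its last target. There are 200 camera calls.

## Working session

There is one attempt and no reset: what is moved stays moved. The work goes in short steps, each a Python script; the robot and the scene stay as the last script left them, time stands still between calls to the robot, and variables do not carry over. Pictures are saved under pics/ and viewed, about 8 in all and at most 12, crops included, and the job is handed in when it is done.

```bash
mkdir -p pics; cat > h.py <<'E'
import numpy as np, cv2
from rig import r, jaws, solver, sensors, eyes, ticket
def cloud(f):
    z=f["range_z"].astype(float); v,u=np.mgrid[:480,:640]
    P=np.stack([(u-f["cx"])/f["fx"]*z,(v-f["cy"])/f["fy"]*z,z],-1)
    T=np.linalg.inv(f["camera_from_world"]); W=P@T[:3,:3].T+T[:3,3]; W[z<=0]=np.nan
    return W
E
python3 - <<'E'
from h import *
print(r.grasp_offset, sensors.observe())
for c in("top","scene"):
    f=eyes.grab_frame(c); cv2.imwrite(f"pics/{c}0.png",f["frame"]); W=cloud(f); np.save(f"{c}0.npy",W)
    for t in("trial","small_trial","rack","latch_knob","latch_pivot","peg"):
        for d in eyes.recognise(t,c)[:3]:
            u,v=map(int,np.round(d["location"])); print(c,t,round(d["confidence"],2),u,v,W[v,u].round(3))
E
```

```text
0.0187 {'time': 0.0, 'qpos': array([ 1.26910541,  0.38424051,  0.01635899,  1.37116716, -0.00629192,
        1.38818861, -0.04646714]), 'qd': array([ 2.00212253e-04,  6.08888203e-04,  2.87837012e-05, -3.42614970e-04,
        3.38804294e-04, -3.89417973e-04,  1.47841798e-04]), 'effort': array([-5.13173072e-04, -6.27592134e+01,  8.43662918e-01, -3.71823871e+01,
        1.65866828e-02,  1.40789823e-02,  6.26509745e-05]), 'ee_pos': array([ 0.14775109, -0.60676544,  0.23027139]), 'tcp_rot': array([-3.11728438e+00, -3.74145196e-01,  4.24395300e-04]), 'force': array([ 0.56441528, -0.49001886,  0.02997736]), 'moment': array([ 0.049967  , -0.02068701, -0.02631969]), 'grip_width': 0.08554508465149084}
top trial 0.75 415 261 [ 0.469 -0.288  0.036]
top trial 0.64 410 298 [ 0.349 -0.268  0.035]
top trial 0.56 380 256 [ 0.489 -0.179  0.009]
top rack 0.57 311 225 [0.598 0.047 0.008]
top latch_knob 0.51 323 250 [0.511 0.009 0.054]
top latch_knob 0.23 215 207 [0.666 0.366 0.01 ]
top latch_pivot 0.84 311 223 [0.604 0.047 0.007]
scene trial 0.87 253 209 [ 0.47  -0.281  0.018]
scene trial 0.65 280 190 [ 0.363 -0.26   0.021]
scene trial 0.64 276 225 [ 0.506 -0.183  0.028]
scene small_trial 0.62 445 299 [0.524 0.285 0.014]
scene rack 0.78 341 284 [0.591 0.052 0.006]
scene rack 0.65 575 332 [0.48  0.559 0.016]
scene latch_knob 0.55 342 244 [0.514 0.014 0.056]
scene latch_pivot 0.94 340 290 [0.612 0.06  0.011]
scene peg 0.59 460 359 [0.663 0.361 0.013]
```

View pics/top0.png

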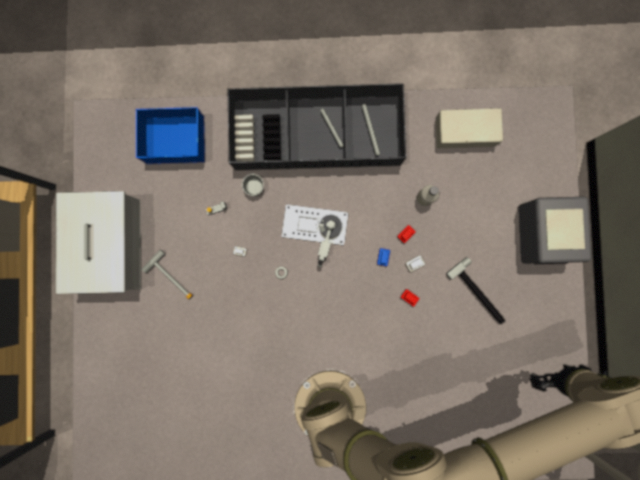

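View pics/scene0.png

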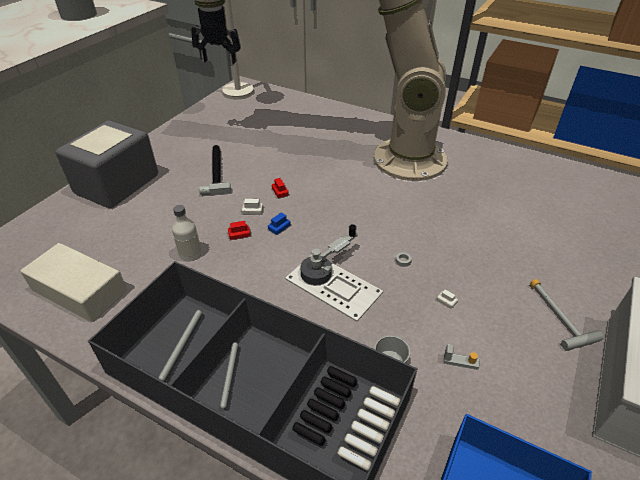

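```bash
cat >> h.py <<'E'
from scipy.spatial.transform import Rotation as Ro
def ori(a):
    "tool z down, jaw axis along world angle a (sign chosen for the smaller last joint)"
    y=np.array([np.cos(a),np.sin(a),0]); z=np.array([0,0,-1.]); return Ro.from_matrix(np.stack([np.cross(y,z),y,z],1)).as_rotvec()
def best(p,a):
    c=[(abs(q[6]),k) for k in(0,np.pi) if (q:=solver.ik(p,ori(a+k))) is not None]
    return ori(a+min(c)[1])
def look(name,things=()):
    f=eyes.grab_frame("wrist"); cv2.imwrite(f"pics/{name}.png",f["frame"]); W=cloud(f); np.savez(f"{name}.npz",W=W,im=f["frame"],T=f["camera_from_world"],K=[f["fx"],f["fy"],f["cx"],f["cy"]])
    for t in things:
        for d in eyes.recognise(t,"wrist")[:3]:
            u,v=map(int,np.round(d["location"])); print(t,round(d["confidence"],2),u,v,W[v,u].round(3))
    return f,W
E
python3 - <<'E'
from h import *
p=[0.555,0.04,0.30]; r.movep(p,best(p,0.1)); f,W=look("rack",("rack","latch_knob","latch_pivot","pocket"))
print(sensors.observe()["time"],sensors.observe()["qpos"].round(2),f["fx"],np.linalg.inv(f["camera_from_world"]).round(3))
p=[0.465,-0.285,0.25]; r.movep(p,best(p,0.1)); f,W=look("tri",("trial",))
print(sensors.observe()["time"],sensors.observe()["qpos"].round(2))
# white top faces
im=f["frame"].astype(int); m=(im.min(2)>150)&(im.max(2)-im.min(2)<30)&(W[...,2]>0.008)&(W[...,2]<0.05)
n,l,s,c=cv2.connectedComponentsWithStats(m.astype(np.uint8))
for i in range(1,n):
    if s[i,4]>300:
        P=W[l==i]; print(s[i],P.mean(0).round(4),P[:,2].max(), cv2.minAreaRect((P[:,:2]*1000).astype(np.float32)))
E
```

```text
rack 0.76 354 187 [0.593 0.051 0.009]
latch_knob 0.87 285 226 [0.513 0.006 0.058]
latch_pivot 0.84 356 189 [0.596 0.049 0.007]
pocket 0.6 353 184 [0.591 0.055 0.008]
3.6583 [ 0.46  0.29 -0.75  1.41  0.2   1.51 -0.18] 343.2200567625246 [[ 0.995  0.092  0.032  0.546]
 [ 0.097 -0.942 -0.32   0.122]
 [ 0.     0.322 -0.947  0.444]
 [ 0.     0.     0.     1.   ]]
trial 0.97 352 115 [ 0.484 -0.188  0.04 ]
trial 0.92 222 177 [ 0.359 -0.261  0.039]
trial 0.86 404 197 [ 0.549 -0.262  0.041]
5.0417 [ 1.04  0.27 -0.67  1.54  0.17  1.4   0.46]
[ 295  185   44   52 1235] [ 0.4601 -0.2904  0.0299] 0.04184370264677906 ((459.6803283691406, -292.6751708984375), (34.69108200073242, 55.091636657714844), 26.14026641845703)
[264 295  49  56 915] [ 0.4378 -0.43    0.0276] 0.030167900883575682 ((441.3662414550781, -436.02783203125), (23.347639083862305, 85.62040710449219), 37.15444564819336)
```

```bash
python3 - <<'E'
import cv2,numpy as np
a=cv2.imread("pics/rack.png")[90:330,200:520]; b=cv2.imread("pics/tri.png")[100:340,180:500]
cv2.imwrite("pics/both.png",np.vstack([cv2.resize(a,None,fx=2,fy=2)[:, :],])); cv2.imwrite("pics/b2.png",cv2.resize(b,None,fx=2,fy=2))
E
```

```text
(no output)
```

View pics/both.png

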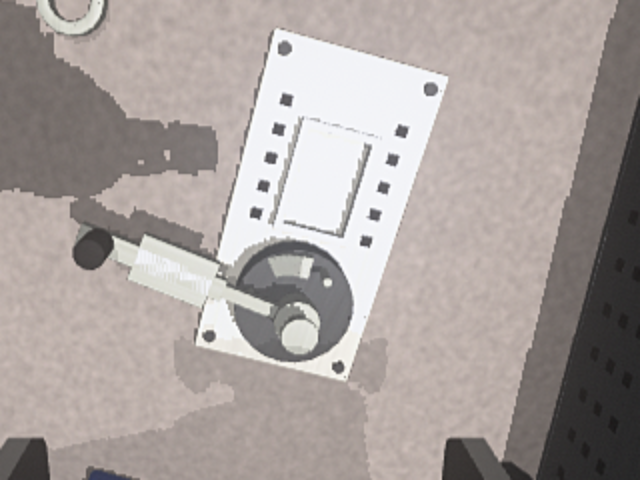

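View pics/b2.png

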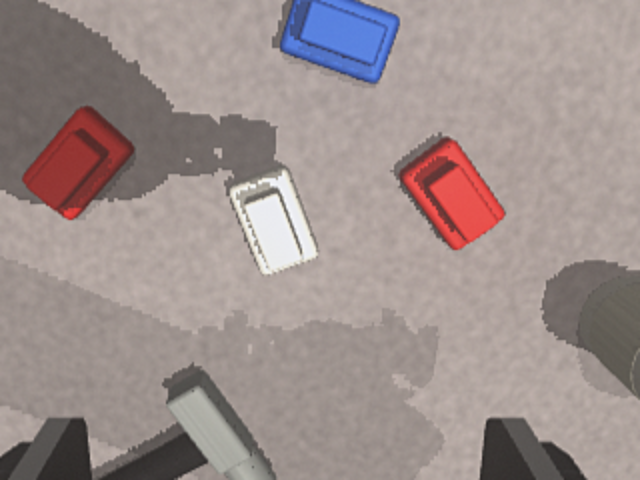

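```bash
python3 - <<'E'
from h import *
def rect(P): return cv2.minAreaRect((P[:,:2]*1000).astype(np.float32))
t=np.load("tri.npz"); W=t["W"]; near=np.hypot(W[...,0]-.46,W[...,1]+.291)<.05
for lo,hi in((.033,.048),(.008,.033),(.006,.05)):
    P=W[near&(W[...,2]>lo)&(W[...,2]<hi)]; print("trial",len(P),np.median(P[:,2]).round(4),rect(P))
d=np.load("rack.npz"); W=d["W"]; im=d["im"].astype(int)
print("table z",np.nanmedian(W[200:300,150:200,2]), np.nanmedian(t["W"][250:270,250:300,2]))
m=(im.min(2)>120)&(W[...,2]<.03)&(W[...,2]>.002); n,l,s,c=cv2.connectedComponentsWithStats(m.astype(np.uint8)); i=1+s[1:,4].argmax()
print("plate",s[i],rect(W[l==i]))
plate=cv2.morphologyEx((l==i).astype(np.uint8),cv2.MORPH_CLOSE,np.ones((15,15)))
P=W[(plate>0)&(W[...,2]>.0125)&(W[...,2]<.025)&(W[...,1]>0.02)]; print("walls",len(P),np.median(P[:,2]),rect(P))
P=W[(plate>0)&(W[...,1]>0.02)]; print(np.histogram(P[:,2],bins=np.arange(0,.03,.002)))
# knob, cap, arm
P=W[(W[...,2]>.068)&(W[...,2]<.095)&(np.abs(W[...,0]-.55)<.12)]; print(len(P))
for cx,cy in((.505,.005),(.60,-.03)):
    Q=P[np.hypot(P[:,0]-cx,P[:,1]-cy)<.04]; 
    if len(Q): T=Q[Q[:,2]>Q[:,2].max()-.006]; print("blob",Q.mean(0).round(4),Q[:,2].max(),cv2.minEnclosingCircle((T[:,:2]*1000).astype(np.float32)))
E
```

```text
trial 699 0.0396 ((459.54986572265625, -292.2201843261719), (19.930084228515625, 40.30228042602539), 26.224040985107422)
trial 861 0.0192 ((459.5108642578125, -292.1994323730469), (35.98825454711914, 56.15024185180664), 26.2587947845459)
trial 1573 0.0209 ((459.5108642578125, -292.1994323730469), (35.98825454711914, 56.15024185180664), 26.2587947845459)
table z 0.0016104069726456394 0.0017110273730465697
plate [  241     0   267   440 31175] ((627.4486083984375, -57.848968505859375), (310.5871887207031, 632.8803100585938), 5.59406042098999)
walls 814 0.017710452770675955 ((602.2854614257812, 60.175048828125), (70.15573120117188, 50.65461349487305), 80.96891784667969)
(array([17146, 14180,   386,  4160,  3452,   108,    37,    42,   441,
         298,     9,     0,     0,     0]), array([0.   , 0.002, 0.004, 0.006, 0.008, 0.01 , 0.012, 0.014, 0.016,
       0.018, 0.02 , 0.022, 0.024, 0.026, 0.028]))
547
blob [0.474  0.0205 0.0823] 0.08626821826451947 ((470.89794921875, 19.835737228393555), 8.807594299316406)
blob [ 0.5897 -0.0161  0.0837] 0.08638196404829723 ((589.7591552734375, -16.422428131103516), 10.810535430908203)
```

```bash
python3 - <<'E'
from h import *
S=lambda k:(print(k,{n:np.round(sensors.observe()[n],4) for n in("time","ee_pos","force","grip_width")}))
a=np.radians(26.24); p=np.array([.4595,-.2922,.12]); o=best(p,a)
jaws.grip(.05,30); r.movep(p,o); r.servo_line([*p[:2],.021],vel=.12); S("down")
jaws.grip(.01,30); S("grip")
r.servo_line([*p[:2],.14],vel=.2); S("lift")
b=np.radians(-9.03); q=np.array([.6023,.0602,.14]); o2=best(q,b)
r.movep(q,o2); S("over"); f,W=look("held")
E
python3 -c "
import cv2;cv2.imwrite('pics/held2.png',cv2.imread('pics/held.png')[:480,100:560])"
```

```text
down {'time': np.float64(7.0417), 'ee_pos': array([ 0.4602, -0.2925,  0.0219]), 'force': array([-0.9419, -0.2669, -0.0908]), 'grip_width': np.float64(0.0504)}
grip {'time': np.float64(7.4167), 'ee_pos': array([ 0.46  , -0.2925,  0.0218]), 'force': array([-0.9268, -0.4727,  6.2842]), 'grip_width': np.float64(0.0193)}
lift {'time': np.float64(8.1583), 'ee_pos': array([ 0.4587, -0.292 ,  0.1388]), 'force': array([-0.287 , -0.5565, -1.679 ]), 'grip_width': np.float64(0.0192)}
over {'time': np.float64(9.575), 'ee_pos': array([0.6022, 0.0585, 0.1393]), 'force': array([ 0.2112, -0.5815, -1.3325]), 'grip_width': np.float64(0.0193)}
```

View pics/held2.png

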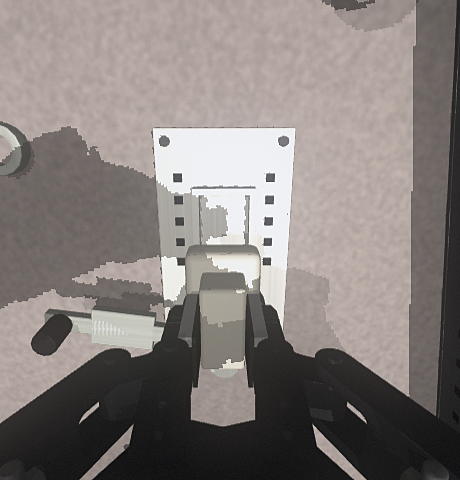

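```bash
python3 - <<'E'
from h import *
r.hold(.3); s=sensors.observe(); print(s["ee_pos"],s["tcp_rot"],Ro.from_rotvec(s["tcp_rot"]).as_matrix().round(4))
f,W=look("held3")
b=np.radians(-9.03); X=np.array([np.cos(b),np.sin(b)]); Y=np.array([-X[1],X[0]])
D=W[...,:2]-s["ee_pos"][:2]; x=D@X;y=D@Y; z=W[...,2]
m=(z>.1)&(abs(x)<.025)&(y>.0)&(y<.04); print(m.sum())
for lo in np.arange(.1,.17,.005):
    k=m&(z>lo)&(z<=lo+.005)
    if k.sum()>20: print(lo.round(3),k.sum(),np.percentile(x[k],[1,99]).round(4),np.percentile(y[k],[1,99]).round(4))
k=m&(y>.0225)&(z>.128)&(z<.145); print("foot front",cv2.minAreaRect((np.stack([x[k],y[k]],1)*1000).astype(np.float32)),z[k].mean())
k=m&(abs(x)<.009)&(z>.148)&(y>.0); print("rib",z[k].mean(),np.percentile(y[k],99)); 
A=np.c_[x[k],y[k],np.ones(k.sum())]; print("rib plane",np.linalg.lstsq(A,z[k],rcond=None)[0])
E
```

```text
[0.60237922 0.05953145 0.14006927] [2.39011169e+00 2.03847560e+00 2.12737819e-06] [[ 1.578e-01  9.875e-01  2.000e-04]
 [ 9.875e-01 -1.578e-01 -2.000e-04]
 [-2.000e-04  2.000e-04 -1.000e+00]]
27513
0.12 57 [-0.0185  0.0129] [0.0251 0.0277]
0.125 246 [-0.0181  0.0153] [0.0257 0.0279]
0.13 361 [-0.0192  0.0165] [0.0063 0.0279]
0.135 2039 [-0.0187  0.0158] [0.0075 0.0273]
0.14 185 [-0.0107  0.0081] [0.018 0.02 ]
0.145 363 [-0.0217  0.0191] [0.0067 0.0199]
0.15 537 [-0.024   0.0211] [0.0068 0.0199]
0.155 2417 [-0.023   0.0204] [0.0003 0.0196]
0.16 453 [-0.0243  0.0216] [0.001 0.012]
0.165 508 [-0.0243  0.0215] [0.0017 0.0119]
0.17 504 [-0.0243  0.0216] [0.0009 0.0119]
foot front ((-1.2280139923095703, 25.25037956237793), (5.480330944061279, 35.499874114990234), 89.82899475097656) 0.13544462629265092
rib 0.20338036960623912 0.01991215254687517
rib plane [0.24751793 0.67387277 0.19511607]
```

```bash
python3 - <<'E'
from h import *
b=np.radians(-9.03); X=np.array([np.cos(b),np.sin(b)]); Y=np.array([-X[1],X[0]])
c=np.array([.6023,.0602])+.0008*X
r.servo_line([*c,.048],vel=.1); r.hold(.3); s=sensors.observe(); print(s["time"],s["ee_pos"],s["force"])
f,W=look("hov")
D=W[...,:2]-c; x=D@X;y=D@Y; z=W[...,2]
k=(abs(x)<.03)&(y>.0225)&(y<.03)&(z>.036)&(z<.05); print("foot",k.sum(),cv2.minAreaRect((np.stack([x[k],y[k]],1)*1000).astype(np.float32)),z[k].mean())
k=(abs(x)<.04)&(y>-.01)&(y<.045)&(z>.0125)&(z<.021); print("walls",k.sum(),cv2.minAreaRect((np.stack([x[k],y[k]],1)*1000).astype(np.float32)),np.percentile(x[k],[1,99]),np.percentile(y[k],99))
k2=k&(y>.0305)&(y<.0345);print("far wall x",np.percentile(x[k2],[1,99]))
cv2.imwrite("pics/hov2.png",cv2.resize(f["frame"][150:420,200:500],None,fx=2,fy=2))
E
```

```text
11.3417 [0.60334094 0.06005046 0.0484338 ] [ 0.8754353  -0.19251881 -1.62147627]
foot 1256 ((-1.122711181640625, 25.367687225341797), (5.726902008056641, 36.02861785888672), 89.97445678710938) 0.04371730756137836
walls 2198 ((-1.1330223083496094, 12.691899299621582), (50.280731201171875, 45.236167907714844), 0.10251741111278534) [-0.02589717  0.02375398] 0.03505582652537604
far wall x [-0.02535142  0.02354641]
```

View pics/hov2.png

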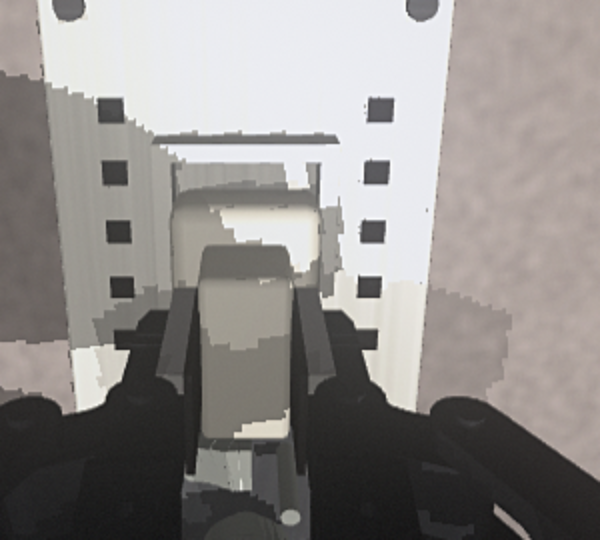

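```bash
python3 - <<'E'
from h import *
b=np.radians(-9.03); X=np.array([np.cos(b),np.sin(b)]); Y=np.array([-X[1],X[0]])
c=np.array([.6023,.0602])+.0008*X
S=lambda k:(print(k,{n:np.round(sensors.observe()[n],4) for n in("time","ee_pos","force","grip_width")}))
r.servo_line([*c,.0285],vel=.04); r.hold(.2); S("low")
r.servo_line([*c,.0272],vel=.02); S("seat")
jaws.grip(.045); S("open"); r.servo_line([*c,.15],vel=.2); r.hold(.2); S("up")
f,W=look("seated"); s=sensors.observe()
D=W[...,:2]-c; x=D@X;y=D@Y; z=W[...,2]
for n,lo,hi in(("rib",.038,.052),("foot",.021,.032),("wall",.0135,.021)):
    k=(abs(x)<.04)&(abs(y)<.04)&(z>lo)&(z<hi); print(n,k.sum(),cv2.minAreaRect((np.stack([x[k],y[k]],1)*1000).astype(np.float32)),np.median(z[k]))
# knob
k=(z>.078)&(z<.09)&(np.hypot(W[...,0]-.471,W[...,1]-.02)<.03); print("knob",W[k].mean(0) if k.any() else 0)
E
```

```text
low {'time': np.float64(12.225), 'ee_pos': array([0.603 , 0.0601, 0.0283]), 'force': array([ 0.278 ,  0.8132, -2.1367]), 'grip_width': np.float64(0.0192)}
seat {'time': np.float64(12.475), 'ee_pos': array([0.6033, 0.0602, 0.0278]), 'force': array([-1.2507, -0.5665,  4.7072]), 'grip_width': np.float64(0.0192)}
open {'time': np.float64(12.8417), 'ee_pos': array([0.6031, 0.0601, 0.027 ]), 'force': array([ 0.5591, -0.554 , -0.4841]), 'grip_width': np.float64(0.0448)}
up {'time': np.float64(13.8083), 'ee_pos': array([0.6023, 0.0599, 0.1484]), 'force': array([-0.0784, -0.4   , -0.5126]), 'grip_width': np.float64(0.0449)}
rib 1348 ((-1.1084794998168945, -0.08402252197265625), (19.996362686157227, 40.334625244140625), 0.5949407815933228) 0.04568797916073189
foot 1461 ((-1.0800857543945312, -6.087581634521484), (67.77369689941406, 36.024532318115234), 89.9223861694336) 0.02535210136726468
wall 1701 ((-0.9983730316162109, -2.3385162353515625), (75.12054443359375, 50.16209411621094), 89.94343566894531) 0.017752495932053136
knob [0.4721513  0.02123276 0.08361451]
```

```bash
cat > latch.py <<'E'
from h import *
b=np.radians(-9.03); X=np.array([np.cos(b),np.sin(b)]); Y=np.array([-X[1],X[0]])
C=np.array([.6023,.0602])+.0008*X; PV=C-.078*Y
def ang(th): return b+np.pi-th
def u(th): return np.array([np.cos(ang(th)),np.sin(ang(th))])
def tan(th): return np.array([np.sin(ang(th)),-np.cos(ang(th))])
def pose(ph,z,R=.127): return np.r_[PV+R*u(ph),z], ori(ang(ph)+np.pi)
def F(ph,t=.05):
    r.hold(t); s=sensors.observe(); return s["force"][:2]@tan(ph), s["force"][2], s["time"]
def knob(ph):
    f=eyes.grab_frame("wrist"); W=cloud(f); D=W[...,:2]-PV; rad=D@u(ph); t=D@tan(ph)
    k=(W[...,2]>.074)&(W[...,2]<.115)&(abs(rad-.123)<.02)&(t>.0125)&(t<.05)
    if k.sum()<20: return None,None,f
    z=np.percentile(W[k][:,2],90); T=W[k&(W[...,2]>z-.003)][:,:2].mean(0)-PV
    return b+np.pi-np.arctan2(T[1],T[0]), z-.0017-.083, f
E
python3 - <<'E'
from latch import *
jaws.grip(0.0)
p,o=pose(-.15,.16); r.movep(p,o); q=solver.ik(*pose(-.15,.072)); print(q.round(2))
for ph in(.3,.8,1.2,1.6):
    q=solver.ik(*pose(ph,.072)); print(ph,None if q is None else q.round(2))
p,o=pose(-.15,.072); r.servo_line(p,o,vel=.15); print(F(-.15,.3)); th,l,f=knob(-.15); print(th,l); cv2.imwrite("pics/pre.png",f["frame"])
E
```

```text
[ 0.7   0.29 -0.83  1.97  0.26  0.99 -0.26]
0.3 [ 0.56  0.32 -0.81  1.93  0.28  1.   -0.84]
0.8 [ 0.37  0.41 -0.73  1.82  0.31  1.03 -1.43]
1.2 [ 0.25  0.48 -0.64  1.69  0.32  1.07 -1.84]
1.6 [ 0.16  0.56 -0.53  1.55  0.31  1.12 -2.2 ]
(np.float64(-0.745184543125316), np.float64(-0.548372580580741), 16.075)
0.13982829968476507 0.0007948124631756426
```

View pics/pre.png

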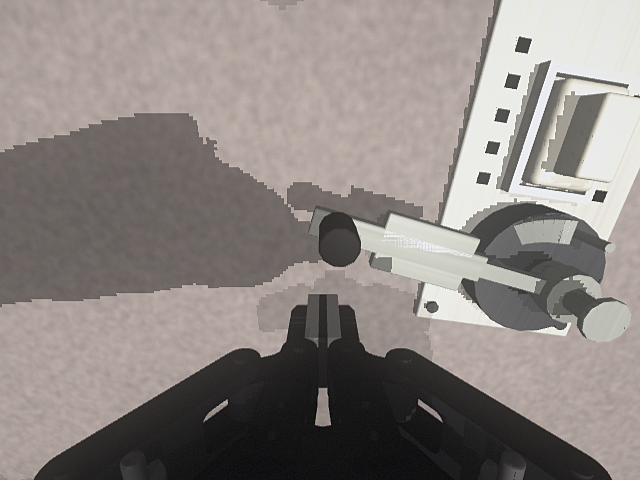

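```bash
cat > push.py <<'E'
import sys
from latch import *
ph=float(sys.argv[1]); up=sys.argv[2]=="up"; f0=-.75; i=0; low=0
while True:
    s=sensors.observe()
    if s["time"]>58: print("time");break
    ph+=.015 if up or (i and th>1.0) else .03
    p,o=pose(ph,.072); r.servo_line(p,o,vel=.05); ft,fz,t=F(ph,.03); th,l,f=knob(ph); i+=1
    if th is None: print("lost",ph);break
    if i%4==0 or up: print(f"{ph:.3f} th {th:.3f} lift {l*1e3:.1f} ft {ft:.1f} fz {fz:.1f} t {t:.1f}")
    if abs(ft-f0)>9: print("force",ft,ph,th,l);break
    if not up and l>.007: up=True; print("up",ph,th)
    if up and l<.003: print("dropped",ph,th,l,ft);break
    if th>1.85: print("far");break
cv2.imwrite("pics/end.png",f["frame"]); print("ph",ph)
E
python3 push.py -.15 no
```

```text
-0.030 th 0.142 lift 0.8 ft -0.1 fz -0.5 t 17.4
0.090 th 0.258 lift 0.7 ft -0.6 fz 0.4 t 18.7
0.210 th 0.378 lift 0.7 ft 0.2 fz 0.1 t 20.1
0.330 th 0.497 lift 0.7 ft 0.5 fz 0.1 t 21.4
0.450 th 0.616 lift 0.7 ft -0.0 fz -1.0 t 22.7
0.570 th 0.735 lift 0.7 ft 0.1 fz -0.0 t 24.1
0.690 th 0.853 lift 0.7 ft 0.4 fz 0.0 t 25.4
0.810 th 0.973 lift 2.0 ft -0.7 fz 0.1 t 26.7
0.885 th 1.049 lift 3.4 ft -0.8 fz 0.3 t 28.1
0.945 th 1.111 lift 4.4 ft -0.6 fz -0.5 t 29.4
1.005 th 1.165 lift 5.2 ft -3.1 fz 2.6 t 30.7
1.065 th 1.223 lift 5.8 ft -5.1 fz 1.0 t 32.1
up 1.1099999999999999 1.274269604445132
1.125 th 1.286 lift 7.2 ft -2.6 fz 1.5 t 33.4
1.140 th 1.298 lift 7.2 ft -4.7 fz 3.3 t 33.7
1.155 th 1.320 lift 7.9 ft -1.1 fz 0.1 t 34.1
1.170 th 1.329 lift 7.8 ft -2.5 fz 1.0 t 34.4
1.185 th 1.349 lift 8.3 ft -2.3 fz 1.7 t 34.7
1.200 th 1.358 lift 8.3 ft -4.3 fz 1.5 t 35.1
1.215 th 1.380 lift 8.8 ft -1.0 fz 0.1 t 35.4
1.230 th 1.389 lift 8.6 ft -4.4 fz 2.3 t 35.7
1.245 th 1.410 lift 9.1 ft -0.6 fz 0.5 t 36.1
1.260 th 1.422 lift 9.2 ft -1.4 fz 1.5 t 36.4
1.275 th 1.439 lift 9.2 ft -0.0 fz 0.4 t 36.7
1.290 th 1.451 lift 9.2 ft -0.9 fz 0.7 t 37.1
1.305 th 1.468 lift 9.2 ft -0.7 fz 0.7 t 37.4
1.320 th 1.492 lift 9.2 ft -0.0 fz -0.4 t 37.7
1.335 th 1.499 lift 9.1 ft -0.4 fz 1.8 t 38.1
1.350 th 1.510 lift 9.3 ft -1.3 fz -0.2 t 38.4
1.365 th 1.528 lift 9.2 ft 0.3 fz -0.4 t 38.7
1.380 th 1.542 lift 9.2 ft 0.0 fz -0.1 t 39.1
1.395 th 1.558 lift 9.2 ft 0.2 fz 0.6 t 39.4
1.410 th 1.570 lift 9.1 ft -1.2 fz 1.4 t 39.7
1.425 th 1.633 lift 8.0 ft 0.5 fz 0.6 t 40.1
1.440 th 1.709 lift 0.7 ft -0.5 fz -0.7 t 40.4
dropped 1.4399999999999977 1.7085200286487925 0.0007177395484968402 -0.5056758507038674
ph 1.4399999999999977
```

```bash
python3 - <<'E'
from latch import *
r.servo_line(*pose(1.30,.072),vel=.1); r.servo_line(pose(1.30,0)[0]+[0,0,.20],vel=.2); r.hold(.3)
p=np.array([.58,.0,.28]); r.movep(p,best(p,b)); r.hold(.3)
f,W=look("fin"); s=sensors.observe(); print(s["time"],s["force"])
D=W[...,:2]-C; x=D@X;y=D@Y;z=W[...,2]
k=(z>.078)&(z<.1)&(abs(x)<.05)&(y>.02)&(y<.07); T=W[k].mean(0); print("knob",k.sum(),T,np.percentile(z[k],90)-.0017-.083,"th",b+np.pi-np.arctan2(*(T[:2]-PV)[::-1]))
k=(abs(x)<.026)&(abs(y)<.034)&(z>.021)&(z<.03); print("foot visible",k.sum(),np.median(z[k]),np.percentile(x[k],[1,99]),np.percentile(y[k],[1,99]))
cv2.imwrite("pics/fin2.png",cv2.resize(f["frame"][60:330,220:540],None,fx=2,fy=2))
E
```

```text
43.5417 [ 0.50394533  0.48540543 -0.04607416]
knob 322 [0.62683833 0.10236291 0.08462349] 0.0009697091453231971 th 1.7061403824911856
foot visible 464 0.025285310259957505 [-0.01866227  0.00568717] [-0.0273688   0.02681683]
```

View pics/fin2.png

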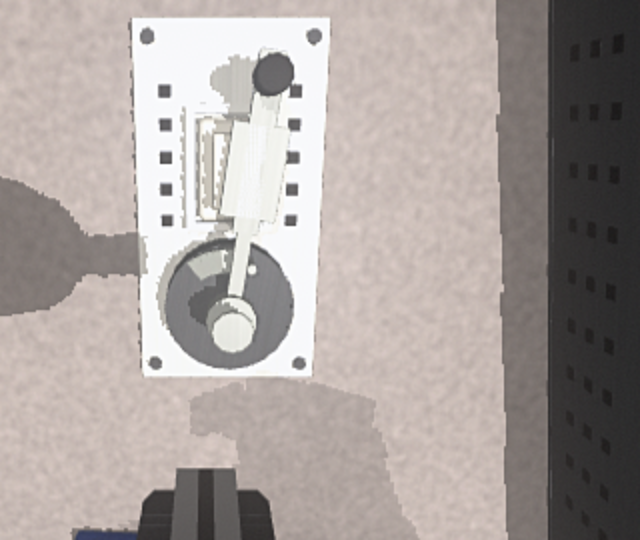

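The arm lies low over the seated spacer at about 1.71 rad, and the robot is clear.

```bash
python3 -c "
from h import *
ticket.sign_off()"
```

```text
the job is handed in; nothing more can be done
```

The larger white spacer is in the rack's pocket and the latch arm is down in its notch over it. I handed the job in at about 44 s of the 72 s allowed.

- **Spacer:** I gripped it by its rib and lined it up with the pocket walls in the wrist camera. I then lowered it and let go. The check afterwards put the rib top 44 mm above the table, within about 0.1 mm of where I placed it and about 0.6° off square. With the arm over it, the foot height still matched.
- **Latch:** I pushed the knob with the shut fingers in small steps. The push force stayed within about 5 N at each step's reading. The arm climbed to about 9 mm of lift and dropped off the edge at about 1.6 rad. It came to rest at about 1.71 rad.
- **Last checks:** Lift measured 0.7 to 1.0 mm, close to the 0.8 mm camera offset seen with the arm low at the start. The fingers were retracted and nothing was touching the robot.
- **Not checked:** On dropping, the arm jumped ahead on its own, and its final distance to the stop pin and the load on the peg were not measured. I also did not take a final picture of the bystanders, though all motions stayed clear of them.

No check failed. The wrist camera showed a steady bias of about 1 mm sideways and 1.7 mm in height. I corrected for it by comparing the spacer and pocket in the same picture.

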